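# Load the connector shell with its insert stack

## Robot

A 6-joint arm with a two-finger parallel gripper is mounted at the origin on the work surface. World frame = base frame: x ahead of the robot, y to its left, z up, the work surface at z = 0. Lengths are in mm, angles in degrees, forces in N, time in s.
With the tool pointing down it reaches from about 350 to 850 mm from the base axis. Payload 8.1 kg.
Tool frame: the origin (TCP) lies midway between the tips of the shut fingers; the grasp point (between the pads) lies 19 mm behind it; z points along the fingers, y is the line along which they close (so a half turn about z gives the same grasp; the last joint's range is limited). The gripper opens to 85 mm and grips with 20 to 120 N. Pads are 22 mm wide; open, the fingers measure 114 mm over their backs; the gripper's body (76 mm by 85 mm) begins 54 mm behind the grasp point. The pads swing forward as they close: fully open they stand 13 mm farther back than shut.
Start: joints at [-69.752, 7.471, 85.268, -0, 87.261, -4.893], TCP at [254.932, -543.153, 231.292] pointing down, gripper open.
Joint ranges: [-169.43, 169.43], [-51.17, 129.36], [1.28, 143.12], [-76.62, 256.62], [0, 156.53], [-152.29, 152.29]. Speed limits (degrees/s): [136.94, 136.94, 159.86, 180, 180, 180].

## Interface

Orientations are given as [roll, pitch, yaw] about the fixed x, y, z axes, in that order (R = Rz(yaw) Ry(pitch) Rx(roll)).
In Python, from bench import r, cams, status, hand_in gives the robot as it stands (r), with the cameras (cams), the readings (status) and the job as plain functions.
- The arm moves only by the shell command python3 steer.py 'ROWS' [FORCE]. ROWS is rows parted by semicolons, their numbers by spaces, 1 to 8 of them, each of 7 numbers: a rotation vector rx, ry, rz in degrees, then dx, dy, dz in mm, then the finger opening in mm; each row is the pose to reach, as a shift and turn from the pose commanded when the command began, along the tool's axes at that moment; what a row does not reach only later rows make up. A row lasts 1/8 s, in which the tool goes at most 62.5 mm and 10.7 degrees, less where a joint would pass 70% of its speed; a pose out of reach is approached as far as the arm can. The fingers move at their own pace and stop on an object; FORCE is the grip in N (left out, the last holds). Time passes only in rows, so rows that do not move let the fingers close. It prints the time, the measured TCP pose, the force, the opening and the grip force at its end.
- status.sense(): the state, without advancing time (a new reading comes with each control period).
- cams.snapshot(name): name is "scene" or "top"; returns a dict with "pixels" (420x560x3 uint8, blue, green, red), "fx", "fy", "cx", "cy" (pixels), "pose" (4x4, takes a point from camera to world coordinates). Camera axes: x right, y up, looking along -z (the intrinsics and any distortion apply to the point x, -y, -z); pixel columns grow to the right and rows downward; lengths in mm; the calibration is good to about 2 mm. A picture is of the moment at which its call begins. There is no depth.
- hand_in(): hands the job in; it is judged then, once.
The state is a dict: "time": time; "joint_pos": joint angles; "qd": joint speeds; "joint_efforts": joint torques, N m; "tool_pos": TCP position; "tcp_rot": TCP orientation; "ft_force": force on the tool from outside, world axes, zero at the start; "wrist_torque": the same for the moment, N m; "finger_gap": finger opening in mm; "grip_force": force on a finger pad.
Only numpy, scipy, OpenCV 4.12 (cv2) and the standard library are available. Lean on these libraries where they do the work, as an engineer would, in place of code of your own. Each camera call takes 0.05 s, during which the arm holds its last target. There are 200 camera calls.

## Task

Load the round connector shell that is sunk into the assembly board: first the spacer (the thick-walled ring), then the insulator (the solid disc with contact holes), and last the retaining ring (the thin-walled ring), each lying flat on the one before. The parts are already on the board, so they can simply be slid across it until they drop into the shell. Leave the bottle, the jar and the small end cap on the board standing where they are.

Things in the scene. Friction and masses are not known exactly. Their poses are not given: they have to be found in the camera images.
- board: Fixed grey assembly board lying on the green bench, 360 (x) x 460 (y) x 44 mm thick, smooth level top 44 mm above the bench. Origin: centre of its underside; x along its 360 mm side, z up. Position and small yaw vary. The three parts lie on it left of, right of and beyond the shell, in any arrangement, each with a clear straight path to it.
- shell_floor (a point): Centre of the floor of the connector shell, a round vertical well in the board with a dark floor, its rim level with the board's top: bore 99 mm (faintly 12-sided), 34 mm deep, rim edge square. At (-70, 0, +10) mm in the board's frame; z up.
- shell_mouth (a point): Centre of the open mouth of the shell, level with the board's top: 34 mm above shell_floor. A part pushed over it tips in once its centre is within about 18 mm of the axis; if it is left leaning on the rim, pushing it about 10 mm on or pressing its high side drops it flat.
- spacer: Spacer: bare aluminium ring lying flat, 92 mm outside, 44 mm bore (thick wall, 24 mm), 12 mm high, about 110 g, loose on the board. Origin: centre of its underside; z along its axis. Slides freely when pushed. Goes to the bottom of the shell; seated, its origin is level with shell_floor.
- insulator: Insulator: solid grey plastic disc lying flat, 92 mm across, 10 mm high, about 100 g, seven dark contact holes drawn on its top, loose on the board. Origin: centre of its underside; z along its axis. Goes on the spacer; seated, its origin is 12 mm above shell_floor.
- retaining_ring: Retaining ring: bare aluminium ring lying flat, 92 mm outside, 72 mm bore (thin wall, 10 mm), 10 mm high, about 80 g, four small dark notch marks on top, loose on the board. Origin: centre of its underside; z along its axis. Goes on the insulator; seated, its origin is 22 mm above shell_floor and its top 2 mm below the board's top.
- cleaner: Bystander: white plastic bottle, 42 mm across, 110 mm tall, standing on one far corner of the board. Origin: centre of its underside.
- grease_jar: Bystander: white jar with black lid, 48 mm across, 55 mm tall, standing on the other far corner of the board. Origin: centre of its underside.
- end_cap: Bystander: black plastic end cap, 34 mm across, 22 mm tall, standing on the board by its edge nearest the robot. Origin: centre of its underside.

How it is judged:
By the outcome, as a careful person would: the job done as asked, in the order asked, and still so for the second after the job is handed in, with the robot touching nothing.
It also fails if it takes over 58 s, if anything falls off the work surface, if the arm or the gripper's body presses on something with over 40 N, if the wrist force passes 120 N, or if a joint passes its speed limit or range.

## Working session

There is one attempt and no reset: what is moved stays moved. The work goes in short steps, Python scripts to look and compute and a shell command to move; the robot and the scene stay as the last step left them, time stands still between calls to the robot, and variables do not carry over. Pictures are saved under pics/ and viewed, at most 10 in all, crops included, and the job is handed in when it is done.

```bash
ls; mkdir -p pics; python3 - <<'E'
from bench import r, cams, status, hand_in
import cv2,numpy as np
for n in("scene","top"):
    s=cams.snapshot(n); cv2.imwrite(f"pics/{n}0.png",s["pixels"]); print(n,s["fx"],s["fy"],s["cx"],s["cy"],[k for k in s]); print(np.round(s["pose"],3))
s=status.sense();print(s["time"],s["tool_pos"],s["tcp_rot"],s["ft_force"],s["finger_gap"])
E
```

```text
bench.py
pics
steer.py
scene 464.26194264594824 464.26194264594824 276.2976396332978 205.28460008521367 ['pixels', 'fx', 'fy', 'cx', 'cy', 'pose']
[[ 5.280000e-01 -5.910000e-01  6.100000e-01  1.157958e+03]
 [ 8.490000e-01  3.580000e-01 -3.880000e-01 -3.593820e+02]
 [ 1.100000e-02  7.230000e-01  6.910000e-01  7.006440e+02]
 [ 0.000000e+00  0.000000e+00  0.000000e+00  1.000000e+00]]
top 399.2204719365389 399.2204719365389 278.187554800029 207.60212864613797 ['pixels', 'fx', 'fy', 'cx', 'cy', 'pose']
[[ 1.00000e-03  9.98000e-01 -6.70000e-02  5.57664e+02]
 [-9.99000e-01 -2.00000e-03 -5.00000e-02 -1.23210e+01]
 [-5.00000e-02  6.70000e-02  9.96000e-01  6.92133e+02]
 [ 0.00000e+00  0.00000e+00  0.00000e+00  1.00000e+00]]
0.1 [ 254.76517461 -542.67892777  230.31429484] [-1.79902383e+02 -8.87701637e-03  2.51417515e+01] [ 0.75547726 -0.83404643  0.37501907] 85.60105583145545
```

View pics/top0.png

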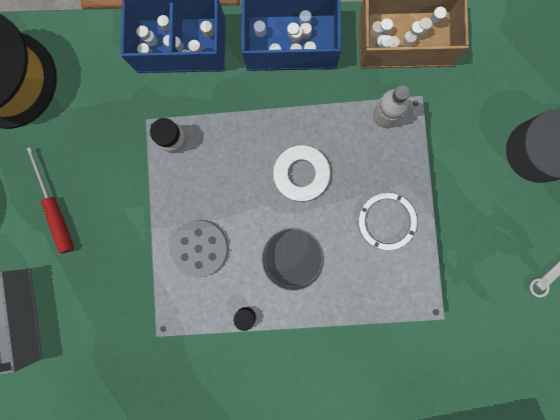

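View pics/scene0.png

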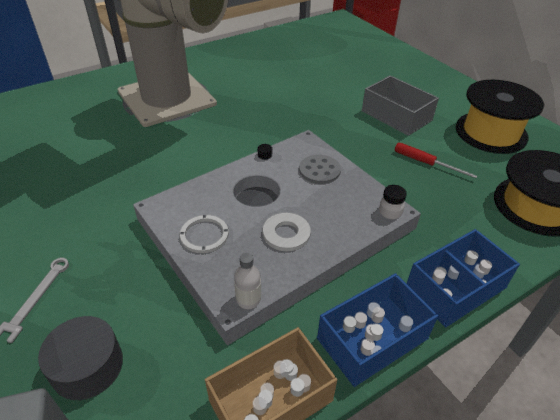

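The top view shows the spacer at pixel (302,173), the insulator at (199,248), the retaining ring at (388,221) and the shell mouth at (293,259). The end cap is at (245,319), the jar at (168,135) and the bottle at (392,105). The scene view agrees: spacer (287,232), insulator (320,168), ring (204,234), shell (257,191). Next I'll measure them from both views.

```bash
cat > h.py <<'E'
import cv2,numpy as np
from bench import r, cams, status, hand_in
def ray(s,u,v):
    P=np.array(s["pose"]);d=P[:3,:3]@[(u-s["cx"])/s["fx"],-(v-s["cy"])/s["fy"],-1];return P[:3,3],d/np.linalg.norm(d)
def plane(s,u,v,z):
    o,d=ray(s,u,v);return o+d*(z-o[2])/d[2]
def tri(a,pa,b,pb):
    o1,d1=ray(a,*pa);o2,d2=ray(b,*pb)
    t=np.linalg.lstsq(np.c_[d1,-d2],o2-o1,rcond=None)[0];p,q=o1+t[0]*d1,o2+t[1]*d2
    return (p+q)/2,np.linalg.norm(p-q)
def blob(mask,seed):
    """ellipse of the outer contour nearest the seed"""
    cs=[c for c in cv2.findContours(mask,cv2.RETR_LIST,cv2.CHAIN_APPROX_NONE)[0] if len(c)>60]
    best=min(cs,key=lambda c:np.hypot(*(np.array(cv2.minEnclosingCircle(c)[0])-seed))-0.3*cv2.minEnclosingCircle(c)[1])
    return best
def circ(s,c,z):
    """circle fit of contour cast onto plane z: x,y,radius"""
    p=np.array([plane(s,u,v,z)[:2] for u,v in c[:,0,:]]);h=p[:]
    for _ in range(3):
        A=np.c_[2*h,np.ones(len(h))];a,b,k=np.linalg.lstsq(A,(h**2).sum(1),rcond=None)[0];R=np.sqrt(k+a*a+b*b)
        e=abs(np.hypot(*(p-[a,b]).T)-R);h=p[e<max(2,np.median(e)*2)]
    return np.round([a,b,R],1)
E
python3 - <<'E'
from h import *
t=cams.snapshot("top");s=cams.snapshot("scene")
T=cv2.cvtColor(t["pixels"],6);S=cv2.cvtColor(s["pixels"],6)
for n,(u,v) in dict(sp=(330,173),spc=(324,173),ins=(215,257),board=(250,200),shell=(293,259),ring=(415,221)).items(): print(n,t["pixels"][v,u])
print([S[232+k,305] for k in range(-2,3)],S[168,333],S[200,330],S[195,257], S[234,181])
seeds=dict(spacer=((302,173),(287,232),225,225),ring=((388,221),(204,234),195,190),shell=((293,259),(257,191),-75,-85))
for n,(a,b,ta,tb) in seeds.items():
    out=[]
    for im,seed,th in((T,a,ta),(S,b,tb)):
        m=(im>th if th>0 else im<-th).astype(np.uint8)*255
        out.append(blob(m,seed))
    e=[cv2.fitEllipse(c) for c in out]
    p,g=tri(t,e[0][0],s,e[1][0]);print(n,np.round(e[0][0]),np.round(e[0][1]),np.round(e[1][0]),np.round(e[1][1]),"tri",np.round(p,1),round(g,1))
    for z in(44,54,56):print(z,circ(t,out[0],z),circ(s,out[1],z))
cr=np.hstack([cv2.resize(t["pixels"][200:310,150:260],(396,396)),cv2.resize(s["pixels"][140:210,220:350][:, :],(400,216)).repeat(1,0) if 0 else cv2.resize(s["pixels"][130:240,250:360],(396,396))])
cv2.imwrite("pics/c1.png",cr)
E
```

```text
sp [118 116 113]
spc [216 217 214]
ins [102  99  96]
board [150 146 141]
shell [95 93 88]
ring [219 220 217]
[np.uint8(168), np.uint8(167), np.uint8(169), np.uint8(167), np.uint8(167)] 95 116 71 140Traceback (most recent call last):
  File "<stdin>", line 11, in <module>
  File "h.py", line 14, in blob
    best=min(cs,key=lambda c:np.hypot(*(np.array(cv2.minEnclosingCircle(c)[0])-seed))-0.3*cv2.minEnclosingCircle(c)[1])
ValueError: min() iterable argument is empty
```

```bash
python3 - <<'E'
from h import *
t=cams.snapshot("top");s=cams.snapshot("scene")
T=cv2.GaussianBlur(cv2.cvtColor(t["pixels"],6),(3,3),0);S=cv2.GaussianBlur(cv2.cvtColor(s["pixels"],6),(3,3),0)
seeds=dict(spacer=((302,173),(287,232),180,145,38,34),ring=((388,221),(204,234),185,145,38,32),shell=((293,259),(257,191),-120,-97,38,32),ins=((199,248),(320,168),-122,-108,38,28))
vis=[]
for n,(a,b,ta,tb,wa,wb) in seeds.items():
    out=[]
    for im,px,(u,v),th,w in((T,t,a,ta,wa),(S,s,b,tb,wb)):
        m=np.zeros_like(im);m[v-w:v+w,u-w:u+w]=((im>th) if th>0 else (im<-th))[v-w:v+w,u-w:u+w]*255
        m=cv2.morphologyEx(m,cv2.MORPH_OPEN,np.ones((3,3)))
        c=max(cv2.findContours(m,cv2.RETR_EXTERNAL,cv2.CHAIN_APPROX_NONE)[0],key=cv2.contourArea)
        c=cv2.convexHull(c);out.append(c)
        k=px["pixels"].copy();cv2.drawContours(k,[c],-1,(0,0,255),1);vis.append(cv2.resize(k[v-40:v+40,u-40:u+40],(190,190)))
    e=[cv2.fitEllipse(c) for c in out]
    p,g=tri(t,e[0][0],s,e[1][0]);print(n,np.round(e[0][0]),np.round(e[0][1]),np.round(e[1][0]),np.round(e[1][1]),"tri",np.round(p,1),round(g,1))
    for z in(44,54):print(z,circ(t,out[0],z),circ(s,out[1],z))
for n,u,v in(("cap",245,319),("bottle",400,92),("jar",165,132),):print(n,np.round(plane(t,u,v,dict(cap=66,bottle=154,jar=99)[n])))
for u,v in((436,312),(163,329),(416,103)):print(np.round(plane(t,u,v,44),1))
cv2.imwrite("pics/c1.png",np.vstack([np.hstack(vis[0::2]),np.hstack(vis[1::2])]))
E
```

```text
spacer [301. 173.] [55. 56.] [286. 230.] [34. 47.] tri [656.4 -16.8  56.8] 0.3
44 [658.7 -16.6  45.5] [645.   -9.2  45.6]
54 [657.1 -16.5  44.8] [652.8 -14.5  44.9]
ring [395. 242.] [13. 33.] [216. 240.] [ 8. 26.] tri [ 560.8 -149.2   18.5] 52.5
44 [ 574.7 -155.8   40.8] [ 585.6 -143.9   29.4]
54 [ 574.4 -153.5   40.2] [ 594.3 -147.2   28.9]
shell [292. 259.] [61. 62.] [256. 191.] [31. 47.] tri [518.3  -2.9  44.1] 0.4
44 [518.7  -2.5  49.5] [516.7  -2.1  48.9]
54 [519.3  -2.7  48.7] [526.4  -7.5  48.1]
ins [220. 241.] [17. 37.] [319. 171.] [28. 43.] tri [552.5 119.6  68.7] 20.7
44 [538.5 139.8  40.5] [531.5 149.3  48.2]
54 [538.8 137.5  39.9] [541.1 141.6  47.4]
cap [427.  71.  66.]
bottle [ 751. -151.  154.]
jar [714. 192.  99.]
[ 436.7 -227.9   44. ]
[404.8 206.9  44. ]
[ 771.9 -204.2   44. ]
```

View pics/c1.png

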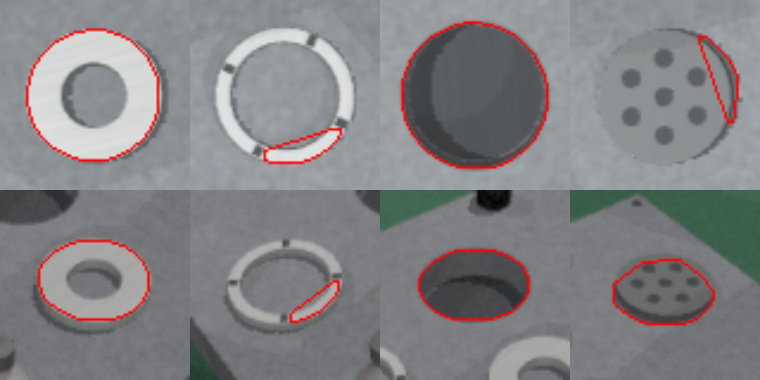

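The spacer and shell contours fit well, with triangulated heights of 56.8 and 44.1 mm. The ring is cut into segments by its notches, and only the insulator's shadow was found. I'll use all the ring segments together, and the contact holes for the insulator.

```bash
python3 - <<'E'
from h import *
t=cams.snapshot("top");s=cams.snapshot("scene")
def hull(px,u,v,th,w,h,amin,amax):
    im=cv2.cvtColor(px["pixels"],6)[v-h:v+h,u-w:u+w]
    m=((im>th) if th>0 else (im<-th)).astype(np.uint8)*255
    cs=[c for c in cv2.findContours(m,cv2.RETR_EXTERNAL,cv2.CHAIN_APPROX_NONE)[0] if amin<=cv2.contourArea(c)<amax]
    return [c+[u-w,v-h] for c in cs]
a=cv2.convexHull(np.vstack(hull(t,388,221,180,36,36,5,9e3)));b=cv2.convexHull(np.vstack(hull(s,204,232,145,32,24,5,9e3)))
ea,eb=cv2.fitEllipse(a),cv2.fitEllipse(b);p,g=tri(t,ea[0],s,eb[0])
print("ring",ea,eb,np.round(p,1),round(g,1),circ(t,a,54),circ(s,b,54))
for name,px,u,v,w,h,ths in(("top",t,199,248,24,24,(80,90,98)),("scene",s,320,166,20,12,(70,76,82,88))):
    for th in ths:
        cs=hull(px,u,v,-th,w,h,4,60)
        M=np.array([c[:,0].mean(0) for c in cs]);print(name,th,np.round(M,0).tolist(),np.round([plane(px,*m,54)[:2] for m in M]).tolist() if len(M) else "", np.round(np.mean([plane(px,*m,54)[:2] for m in M],0),1) if len(M) else "")
E
```

```text
ring ((387.5282897949219, 221.05760192871094), (56.77932357788086, 57.918174743652344), 117.3181381225586) ((203.489990234375, 232.09609985351562), (34.85450744628906, 48.38274002075195), 81.60193634033203) [ 579.  -153.1   54.8] 0.7 [ 579.4 -152.8   45. ] [ 576.6 -152.2   45.5]
top 80 []  
top 90 []  
top 98 [[198.0, 265.0], [212.0, 256.0], [184.0, 257.0], [198.0, 248.0], [184.0, 241.0], [212.0, 240.0], [198.0, 232.0], [218.0, 228.0]] [[509.0, 149.0], [523.0, 126.0], [521.0, 171.0], [535.0, 149.0], [547.0, 172.0], [549.0, 127.0], [561.0, 150.0], [568.0, 117.0]] [539.2 145. ]
scene 70 [[303.0, 175.0]] [[537.0, 102.0]] [536.8 102.3]
scene 76 [[327.0, 173.0], [315.0, 173.0], [302.0, 175.0], [308.0, 167.0], [324.0, 160.0]] [[557.0, 152.0], [544.0, 129.0], [535.0, 103.0], [518.0, 129.0], [517.0, 173.0]] [534.2 137.2]
scene 82 [[327.0, 173.0], [315.0, 173.0], [303.0, 175.0], [308.0, 167.0], [331.0, 166.0], [319.0, 167.0], [324.0, 160.0], [312.0, 160.0]] [[558.0, 152.0], [545.0, 129.0], [536.0, 103.0], [519.0, 128.0], [543.0, 174.0], [531.0, 151.0], [518.0, 174.0], [505.0, 150.0]] [531.9 144.9]
scene 88 [[337.0, 175.0], [327.0, 173.0], [315.0, 173.0], [302.0, 175.0], [308.0, 167.0], [331.0, 166.0], [320.0, 167.0], [324.0, 160.0], [313.0, 160.0]] [[576.0, 166.0], [558.0, 152.0], [545.0, 129.0], [536.0, 102.0], [520.0, 128.0], [543.0, 174.0], [532.0, 151.0], [518.0, 173.0], [505.0, 151.0]] [537.  147.4]
```

```bash
cat > go.py <<'E'
import sys,numpy as np
from scipy.spatial.transform import Rotation as R
from bench import r, cams, status, hand_in
x,y,z,yaw=map(float,sys.argv[1:5]);s=status.sense()
A=R.from_euler('xyz',s["tcp_rot"],degrees=True);B=R.from_euler('xyz',[180,0,yaw],degrees=True)
d=A.inv().apply(np.array([x,y,z])-s["tool_pos"]);w=(A.inv()*B).as_rotvec(degrees=True)
print("t",round(s["time"],2),"pos",np.round(s["tool_pos"],1),"rot",np.round(w,1),"d",np.round(d,1),"rows",np.linalg.norm(d)/62.5,"F",np.round(s["ft_force"],1),"gap",round(s["finger_gap"],1))
E
python3 go.py 735 -24.5 231 -5.8
```

```text
t 0.4 pos [ 254.9 -543.1  231.1] rot [-0.   0.  30.9] d [ 6.549e+02 -2.655e+02  2.000e-01] rows 11.307241656985203 F [-0.6  0.1  0.2] gap 85.2
```

```bash
python3 steer.py '0 0 31 655 -265.5 0 50;0 0 31 655 -265.5 0 50;0 0 31 655 -265.5 0 50;0 0 31 655 -265.5 0 50;0 0 31 655 -265.5 0 50;0 0 31 655 -265.5 0 50;0 0 31 655 -265.5 0 50;0 0 31 655 -265.5 0 50' 30; python3 go.py 735 -24.5 231 -5.8
```

```text
time: 1.4
tool_pos: [589.7, -181.5, 231.6]
tcp_rot: [180.0, -0.0, -5.9]
ft_force: [0.1, -0.1, -0.2]
finger_gap: 49.8
grip_force: 0.0
t 1.4 pos [ 589.7 -181.5  231.6] rot [ 0.  -0.  -0.1] d [ 128.5 -171.     0.6] rows 3.4221894282206105 F [ 0.1 -0.1 -0.2] gap 49.8
```

```bash
python3 steer.py '0 0 0 125 -166 0 50;0 0 0 125 -166 0 50;0 0 0 125 -166 0 50;0 0 0 125 -166 0 50;0 0 0 125 -166 60 50;0 0 0 125 -166 120 50;0 0 0 125 -166 155 50;0 0 0 125 -166 155 50'; python3 go.py 735 -24.5 56 -5.8
```

```text
time: 2.4
tool_pos: [726.5, -30.3, 71.3]
tcp_rot: [-180.0, 0.5, -5.9]
ft_force: [-0.5, 0.5, 0.3]
finger_gap: 50.2
grip_force: 0.0
t 2.4 pos [726.5 -30.3  71.3] rot [-0.   0.5 -0.1] d [ 8.  -6.7 15.2] rows 0.29491304755364556 F [-0.5  0.5  0.3] gap 50.2
```

```bash
python3 steer.py '0 0 0 6 -6 10 50;0 0 0 6 -6 18 50;0 0 0 6 -6 18 50;0 0 0 6 -6 18 50'; for i in 1; do python3 steer.py '0 0 0 0 0 2 50;0 0 0 0 0 4 50;0 0 0 0 0 4 50'; done
```

```text
time: 2.9
tool_pos: [736.8, -25.5, 59.2]
tcp_rot: [180.0, -0.1, -5.9]
ft_force: [0.8, 0.1, 0.4]
finger_gap: 49.8
grip_force: 0.0
time: 3.28
tool_pos: [736.1, -25.4, 54.0]
tcp_rot: [-180.0, 0.0, -5.9]
ft_force: [-0.0, -0.9, 0.3]
finger_gap: 49.8
grip_force: 0.0
```

```bash
python3 steer.py '0 0 0 0 0 3 50;0 0 0 0 0 3 50;0 0 0 0 0 3 50';python3 steer.py '0 0 0 0 0 2 50;0 0 0 0 0 2 50;0 0 0 0 0 2 50'; python3 - <<'E'
from h import *
s=cams.snapshot("scene");cv2.imwrite("pics/s2.png",cv2.resize(s["pixels"][130:330,180:420],(720,600)))
E
```

```text
time: 3.65
tool_pos: [736.3, -25.4, 51.2]
tcp_rot: [-180.0, 0.0, -5.9]
ft_force: [-0.6, 0.6, -0.4]
finger_gap: 50.1
grip_force: 0.0
time: 4.03
tool_pos: [736.3, -25.4, 49.3]
tcp_rot: [180.0, 0.0, -5.9]
ft_force: [0.1, -0.8, -0.4]
finger_gap: 50.0
grip_force: 0.0
```

View pics/s2.png

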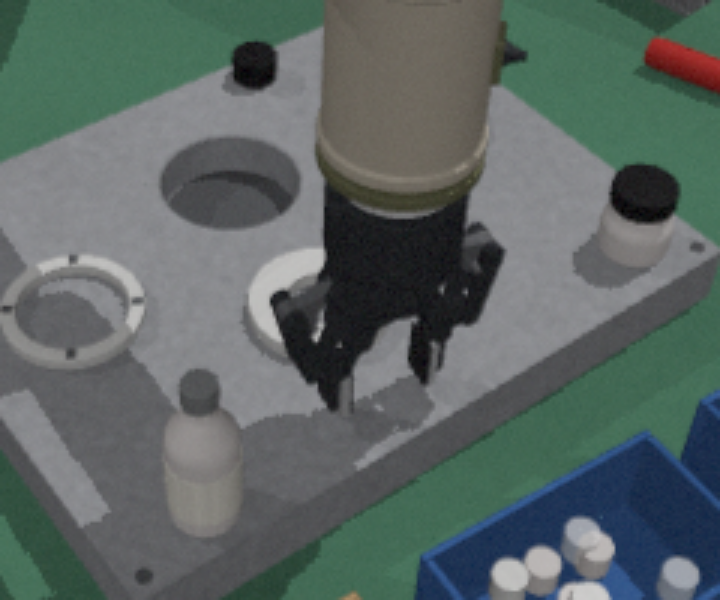

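The two open fingertips, at crop pixels (345,408) and (430,378), straddle the push line behind the spacer, just above the board. I'll lower a little further until they touch.

```bash
python3 steer.py '0 0 0 0 0 2 50;0 0 0 0 0 2 50'|grep -E 'tool|ft';python3 steer.py '0 0 0 0 0 2 50;0 0 0 0 0 2 50'|grep -E 'tool|ft'; python3 steer.py '0 0 0 0 0 1.5 50;0 0 0 0 0 1.5 50'|grep -E 'tool|ft'
```

```text
tool_pos: [736.2, -25.4, 47.0]
ft_force: [-0.5, 0.6, -0.1]
tool_pos: [736.2, -25.4, 45.0]
ft_force: [-0.2, 0.8, -0.1]
tool_pos: [736.3, -25.4, 43.6]
ft_force: [-0.1, 0.7, 1.0]
```

```bash
python3 steer.py '0 0 0 0 0 1.5 50;0 0 0 0 0 1.5 50'|grep -E 'tool|ft';python3 steer.py '0 0 0 0 0 1.5 50;0 0 0 0 0 1.5 50'|grep -E 'tool|ft'
```

```text
tool_pos: [736.2, -25.4, 42.1]
ft_force: [0.5, 0.2, 0.4]
tool_pos: [736.5, -25.4, 41.1]
ft_force: [-0.7, 0.1, 1.1]
```

```bash
python3 steer.py '0 0 0 0 0 1.5 50;0 0 0 0 0 1.5 50'|grep -E 'tool|ft'; python3 steer.py '0 0 0 0 0 1.5 50;0 0 0 0 0 1.5 50'|grep -E 'tool|ft'
```

```text
tool_pos: [736.6, -25.4, 41.1]
ft_force: [-5.5, 0.7, 10.2]
tool_pos: [736.6, -25.4, 41.0]
ft_force: [-12.0, 1.1, 19.5]
```

Contact at TCP z of about 41.1 means the tips stand about 3 mm above the TCP height at this opening. I'll raise to about 44 and push.

```bash
python3 steer.py '0 0 0 0 0 -6.5 50;0 0 0 0 0 -6.5 50'|grep -E 'tool|ft'; python3 go.py 567.7 -7.5 44 -5.8
```

```text
tool_pos: [736.8, -25.4, 44.9]
ft_force: [0.7, 0.6, -0.7]
t 6.08 pos [736.8 -25.4  44.9] rot [-0.  -0.1 -0.1] d [-170.1   -0.6    0.7] rows 2.721458708164416 F [ 0.7  0.6 -0.7] gap 50.4
```

```bash
python3 steer.py '0 0 0 -15 0 0 50;0 0 0 -30 0 0 50;0 0 0 -45 0 0 50;0 0 0 -60 0 0 50;0 0 0 -75 0 0 50;0 0 0 -90 0 0 50;0 0 0 -100 0 0 50;0 0 0 -110 0 0 50';python3 steer.py '0 0 0 -10 0 0 50;0 0 0 -20 0 0 50;0 0 0 -27 0 0 50;0 0 0 -34 0 0 50;0 0 0 -40 0 0 50;0 0 0 -46 0 0 50;0 0 0 -46 0 0 50'; python3 - <<'E'
from h import *
a=cams.snapshot("scene")["pixels"][100:310,160:360];b=cams.snapshot("top")["pixels"][130:340,170:430]
cv2.imwrite("pics/s3.png",np.hstack([cv2.resize(a,(350,368)),cv2.resize(b,(450,363+5))]))
E
```

```text
time: 7.08
tool_pos: [626.5, -14.2, 44.1]
tcp_rot: [-180.0, 0.0, -5.9]
ft_force: [0.6, -0.4, -0.1]
finger_gap: 49.6
grip_force: 0.3
time: 7.95
tool_pos: [580.6, -9.4, 44.2]
tcp_rot: [-180.0, 0.0, -5.9]
ft_force: [0.6, -0.6, -0.3]
finger_gap: 50.1
grip_force: 0.0
```

View pics/s3.png

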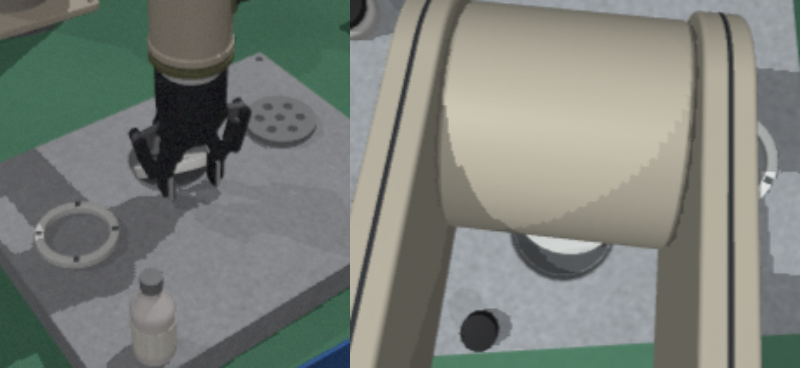

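The spacer's front lies in the shell: its bright arc is at crop pixel (570,243), inside the mouth. I'll push on 12 mm, rise, and look again.

```bash
python3 steer.py '0 0 0 -6 0 0 50;0 0 0 -12 0 0 50;0 0 0 -12 0 0 50;0 0 0 0 0 0 50;0 0 0 0 0 -60 50;0 0 0 0 0 -80 50;0 0 0 0 0 -80 50';python3 go.py 540.4 217.7 125 84.2
```

```text
time: 8.93
tool_pos: [583.5, -9.8, 126.8]
tcp_rot: [180.0, -0.3, -5.9]
ft_force: [-0.5, 0.6, -0.7]
finger_gap: 50.4
grip_force: 0.0
t 8.93 pos [583.5  -9.8 126.8] rot [  0.2  -0.2 -90.1] d [ -66.1 -221.9    1.5] rows 3.704250479067769 F [-0.5  0.6 -0.7] gap 50.4
```

```bash
python3 steer.py '0 0 -90 -64 -222 0 50;0 0 -90 -64 -222 0 50;0 0 -90 -64 -222 0 50;0 0 -90 -64 -222 0 50;0 0 -90 -64 -222 0 50;0 0 -90 -64 -222 0 50;0 0 -90 -64 -222 0 50;0 0 -90 -64 -222 0 50'>/dev/null;python3 steer.py '0 0 -9 0 0 0 50;0 0 -6 0 0 0 50'; python3 go.py 540.4 217.7 60 84.2; python3 - <<'E'
from h import *
a=cams.snapshot("scene")["pixels"][100:310,160:360];b=cams.snapshot("top")["pixels"][130:340,170:430]
cv2.imwrite("pics/s4.png",np.hstack([cv2.resize(a,(350,368)),cv2.resize(b,(450,363+5))]))
E
```

```text
time: 10.18
tool_pos: [539.2, 217.5, 122.0]
tcp_rot: [-179.8, 0.1, 86.2]
ft_force: [0.3, 0.1, 0.8]
finger_gap: 49.9
grip_force: 0.0
t 10.18 pos [539.2 217.5 122. ] rot [-0.2  0.1  2. ] d [ 0.3  1.4 62. ] rows 0.9914923880261806 F [0.3 0.1 0.8] gap 49.9
```

View pics/s4.png

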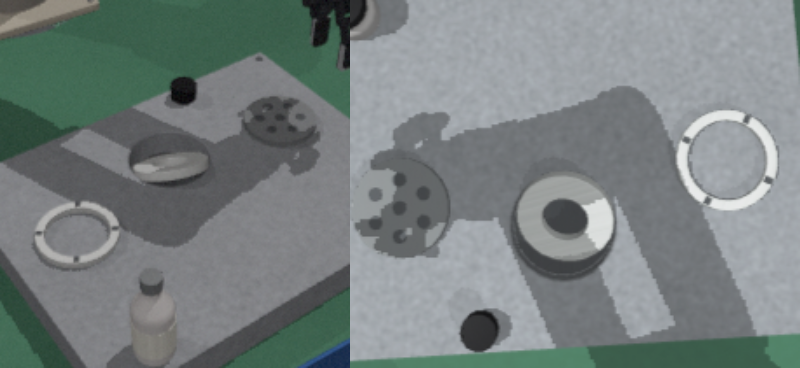

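In the scene crop the spacer shows at (170,165) as a narrow, almost edge-on ellipse. It is in the shell but still leaning, with its far (+x) side high on the rim. I'll press that side down with the fingers shut.

```bash
python3 go.py 551 -5.5 85 86.2
```

```text
t 10.28 pos [539.2 217.6 122.2] rot [-0.2  0.1 -0.2] d [-221.7   27.3   37.3] rows 3.6232953404183363 F [0.3 0.8 1.2] gap 50.0
```

```bash
python3 steer.py '0 0 0 -222 27 0 0;0 0 0 -222 27 0 0;0 0 0 -222 27 0 0;0 0 0 -222 27 20 0;0 0 0 -222 27 37 0;0 0 0 -222 27 37 0;0 0 0 -222 27 37 0';python3 steer.py '0 0 0 0 0 10 0;0 0 0 0 0 20 0;0 0 0 0 0 20 0'; python3 steer.py '0 0 0 0 0 5 0;0 0 0 0 0 10 0;0 0 0 0 0 10 0'
```

```text
time: 11.15
tool_pos: [551.9, -4.3, 87.3]
tcp_rot: [-180.0, -0.0, 86.2]
ft_force: [-0.6, 0.5, 1.3]
finger_gap: 0.2
grip_force: 0.0
time: 11.52
tool_pos: [550.9, -5.0, 65.9]
tcp_rot: [-179.9, -0.0, 86.1]
ft_force: [-0.5, -0.2, 0.3]
finger_gap: -0.3
grip_force: 0.0
time: 11.9
tool_pos: [551.6, -5.5, 56.8]
tcp_rot: [-180.0, -0.0, 86.1]
ft_force: [0.5, -0.7, -0.0]
finger_gap: 0.2
grip_force: 0.0
```

```bash
python3 steer.py '0 0 0 0 0 5 0;0 0 0 0 0 5 0'|grep -E 'tool|ft'; python3 steer.py '0 0 0 0 0 5 0;0 0 0 0 0 5 0'|grep -E 'tool|ft';python3 steer.py '0 0 0 0 0 4 0;0 0 0 0 0 4 0'|grep -E 'tool|ft'
```

```text
tool_pos: [551.6, -5.4, 51.7]
ft_force: [0.7, -1.1, -0.2]
tool_pos: [551.5, -5.4, 46.7]
ft_force: [-0.6, -1.5, 0.0]
tool_pos: [551.6, -5.4, 42.9]
ft_force: [-0.7, 0.2, -0.0]
```

```bash
python3 steer.py '0 0 0 0 -4 0 0;0 0 0 0 -4 5 0;0 0 0 0 -4 5 0'|grep -E 'tool|ft'; python3 steer.py '0 0 0 0 0 5 0;0 0 0 0 0 5 0'|grep -E 'tool|ft';python3 steer.py '0 0 0 0 0 4 0;0 0 0 0 0 4 0'|grep -E 'tool|ft'
```

```text
tool_pos: [547.5, -5.1, 37.8]
ft_force: [-0.3, 0.2, 0.4]
tool_pos: [547.6, -5.1, 32.7]
ft_force: [-0.4, 0.2, 0.0]
tool_pos: [547.6, -5.1, 28.9]
ft_force: [-0.4, -0.9, -0.3]
```

```bash
python3 steer.py '0 0 0 0 0 3 0;0 0 0 0 0 3 0'|grep -E 'tool|ft'; python3 steer.py '0 0 0 0 0 3 0;0 0 0 0 0 3 0'|grep -E 'tool|ft'; python3 steer.py '0 0 0 0 0 2 0;0 0 0 0 0 2 0'|grep -E 'tool|ft'
```

```text
tool_pos: [547.8, -5.1, 26.0]
ft_force: [-0.3, 0.3, -0.1]
tool_pos: [547.7, -5.1, 23.0]
ft_force: [-0.2, 0.7, 0.5]
tool_pos: [548.2, -5.2, 22.1]
ft_force: [-3.4, -0.4, 6.8]
```

Contact came at z = 22.1, which is exactly the seated top height of 10 + 12 mm, so this side is down. I'll lift out, go to the insulator and check the spacer from there.

```bash
python3 steer.py '0 0 0 0 0 -40 0;0 0 0 0 0 -90 0;0 0 0 0 0 -90 0;0 0 0 0 0 -90 0'|grep -E 'tool|ft'; python3 go.py 540.4 218 112 84.2
```

```text
tool_pos: [548.0, -5.2, 111.2]
ft_force: [-0.5, 0.1, -0.7]
t 14.78 pos [548.   -5.2 111.2] rot [ 0.  -0.   1.9] d [222.1 -22.8  -0.8] rows 3.572682973013368 F [-0.5  0.1 -0.7] gap -0.1
```

```bash
python3 steer.py '0 0 2 222 -23 0 50;0 0 2 222 -23 0 50;0 0 2 222 -23 0 50;0 0 2 222 -23 0 50;0 0 2 222 -23 30 50;0 0 2 222 -23 50 50;0 0 2 222 -23 50 50;0 0 2 222 -23 50 50'; python3 go.py 540.4 218 44.5 84.2; python3 - <<'E'
from h import *
a=cams.snapshot("scene")["pixels"][145:225,200:310];b=cams.snapshot("top")["pixels"][210:300,160:340]
cv2.imwrite("pics/s5.png",np.vstack([np.hstack([cv2.resize(a,(385,280),interpolation=2),cv2.resize(b[:,85:],(400,280),interpolation=2)]),np.hstack([cv2.resize(b[:,:90],(300,300)),np.zeros((300,485,3),np.uint8)])]))
E
```

```text
time: 15.78
tool_pos: [540.4, 217.3, 61.5]
tcp_rot: [-180.0, 0.0, 84.0]
ft_force: [-0.2, 0.3, -0.0]
finger_gap: 50.0
grip_force: 0.0
t 15.78 pos [540.4 217.3  61.5] rot [-0.   0.  -0.2] d [ 0.7 -0.1 17. ] rows 0.27256264405316005 F [-0.2  0.3 -0. ] gap 50.0
```

View pics/s5.png

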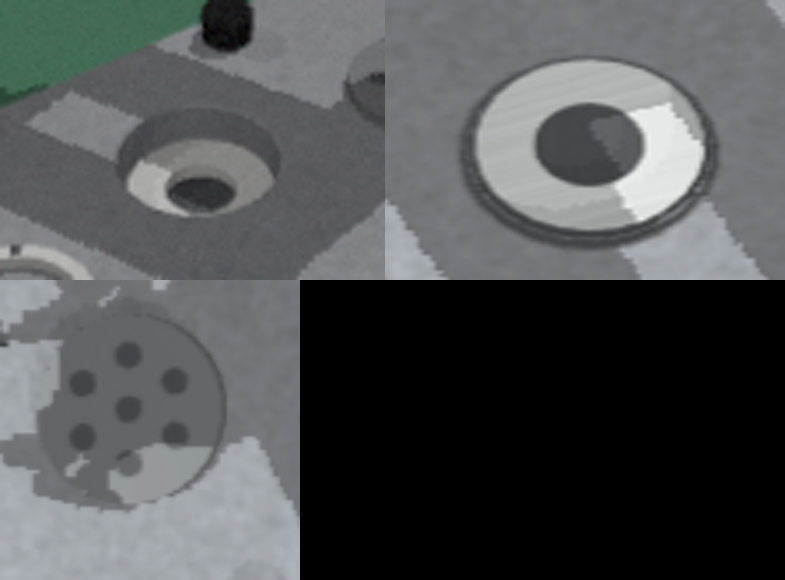

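The spacer now lies flat at the bottom of the shell, with its bore concentric in both views. The insulator hasn't moved: its centre hole is at crop (128,408), which is top pixel (198,248). I'll lower and push it in.

```bash
python3 steer.py '0 0 0 0 0 10 50;0 0 0 0 0 17 50;0 0 0 0 0 17 50;0 0 0 -15 0 17 50;0 0 0 -30 0 17 50;0 0 0 -45 0 17 50;0 0 0 -60 0 17 50;0 0 0 -75 0 17 50';python3 steer.py '0 0 0 -15 0 0 50;0 0 0 -30 0 0 50;0 0 0 -45 0 0 50;0 0 0 -55 0 0 50;0 0 0 -65 0 0 50;0 0 0 -73 0 0 50;0 0 0 -81 0 0 50;0 0 0 -81 0 0 50'; python3 go.py 523 47.3 44.5 84.2
```

```text
time: 16.88
tool_pos: [532.4, 142.1, 44.5]
tcp_rot: [180.0, -0.0, 84.1]
ft_force: [0.2, 0.8, 1.3]
finger_gap: 50.1
grip_force: 0.3
time: 17.88
tool_pos: [524.0, 62.2, 44.3]
tcp_rot: [-180.0, 0.0, 84.1]
ft_force: [-0.5, 0.4, 0.1]
finger_gap: 49.8
grip_force: 0.0
t 17.88 pos [524.   62.2  44.3] rot [-0.   0.  -0.1] d [-14.9   0.5  -0.2] rows 0.23848794864418993 F [-0.5  0.4  0.1] gap 49.8
```

```bash
python3 steer.py '0 0 0 -6 0 0 50;0 0 0 -12 0 0 50;0 0 0 -16 0 0 50;0 0 0 -16 0 0 50;0 0 0 -16 0 0 50;0 0 0 -10 0 -30 50;0 0 0 -10 0 -40 0;0 0 0 -34 0 -40 0'; python3 steer.py '0 0 0 0 0 0 0;0 0 0 0 0 15 0;0 0 0 0 0 30 0;0 0 0 0 0 30 0'; python3 go.py 521 28 38 84.2
```

```text
time: 18.88
tool_pos: [521.8, 29.6, 85.6]
tcp_rot: [179.8, -0.0, 84.2]
ft_force: [-0.0, -0.1, -0.1]
finger_gap: 14.5
grip_force: 0.0
time: 19.38
tool_pos: [518.5, 29.4, 51.5]
tcp_rot: [-179.7, 0.0, 84.1]
ft_force: [0.7, -0.1, 0.6]
finger_gap: 0.4
grip_force: 0.0
t 19.38 pos [518.5  29.4  51.5] rot [-0.3  0.  -0.1] d [-1.1  2.7 13.5] rows 0.22147080702930738 F [ 0.7 -0.1  0.6] gap 0.4
```

```bash
python3 steer.py '0 0 0 0 1 6 0;0 0 0 0 1 6 0'|grep -E 'tool|ft'; python3 steer.py '0 0 0 0 0 6 0;0 0 0 0 0 6 0'|grep -E 'tool|ft'; python3 steer.py '0 0 0 0 0 4 0;0 0 0 0 0 4 0'|grep -E 'tool|ft';python3 steer.py '0 0 0 0 0 3 0;0 0 0 0 0 3 0'|grep -E 'tool|ft'
```

```text
tool_pos: [521.5, 28.9, 48.0]
ft_force: [-0.6, 0.2, 0.4]
tool_pos: [521.3, 28.8, 41.9]
ft_force: [-0.4, 0.0, 0.1]
tool_pos: [521.3, 28.8, 38.0]
ft_force: [-1.0, 0.2, -0.0]
tool_pos: [521.4, 28.8, 35.0]
ft_force: [0.6, 0.0, -0.7]
```

```bash
python3 steer.py '0 0 0 0 0 2.5 0;0 0 0 0 0 2.5 0'|grep -E 'tool|ft'; python3 steer.py '0 0 0 0 0 2 0;0 0 0 0 0 2 0'|grep -E 'tool|ft'; python3 steer.py '0 0 0 0 0 -40 0;0 0 0 0 0 -70 0;0 0 0 0 0 -70 0;0 0 0 0 0 -70 0';python3 go.py 585 -230 100 113
```

```text
tool_pos: [521.4, 28.8, 32.6]
ft_force: [0.5, 0.0, -0.1]
tool_pos: [521.8, 28.8, 32.0]
ft_force: [-6.7, 1.1, 11.7]
time: 21.38
tool_pos: [521.2, 28.8, 100.1]
tcp_rot: [-180.0, 0.0, 84.1]
ft_force: [-0.6, 0.3, -0.5]
finger_gap: 0.0
grip_force: 0.0
t 21.38 pos [521.2  28.8 100.1] rot [ -0.   -0.  -28.9] d [-2.508e+02  9.010e+01  1.000e-01] rows 4.264735829423398 F [-0.6  0.3 -0.5] gap 0.0
```

Contact at z = 32.0 is exactly the insulator's seated top. Next is the ring: its push heading is 111.9°, and the start point is 68 mm behind its centre.

```bash
python3 go.py 603.9 -215.9 100 111.9;  python3 - <<'E'
from h import *
t=cams.snapshot("top");im=cv2.cvtColor(t["pixels"],6)[185:257,352:424]
cs=[c for c in cv2.findContours((im>180).astype(np.uint8),cv2.RETR_EXTERNAL,2)[0] if cv2.contourArea(c)>5]
print(circ(t,cv2.convexHull(np.vstack(cs))+[352,185],54))
E
```

```text
t 21.38 pos [521.2  28.8 100.1] rot [ -0.   -0.  -27.8] d [-2.349e+02  1.075e+02  1.000e-01] rows 4.132713663234309 F [-0.6  0.3 -0.5] gap 0.0
[ 593.9 -150.    31.5]
```

```bash
python3 steer.py '0 0 -28 -235 107.5 0 50;0 0 -28 -235 107.5 0 50;0 0 -28 -235 107.5 0 50;0 0 -28 -235 107.5 0 50;0 0 -28 -235 107.5 0 50;0 0 -28 -235 107.5 20 50;0 0 -28 -235 107.5 35 50;0 0 -28 -235 107.5 35 50'; python3 go.py 603.9 -215.9 44.5 111.9;  python3 - <<'E'
from h import *
a=cams.snapshot("scene")["pixels"][130:290,150:330];b=cams.snapshot("top")["pixels"][170:310,240:440]
cv2.imwrite("pics/s6.png",np.hstack([cv2.resize(a,(390,347)),cv2.resize(b,(400,347))]))
E
```

```text
time: 22.42
tool_pos: [602.0, -213.4, 62.4]
tcp_rot: [-179.8, -0.2, 112.2]
ft_force: [0.5, -0.1, 0.1]
finger_gap: 50.1
grip_force: 0.0
t 22.43 pos [ 602.  -213.4   62.4] rot [-0.2 -0.2  0.3] d [-3.1  0.8 17.9] rows 0.2903449525444084 F [ 0.5 -0.1  0.1] gap 50.1
```

View pics/s6.png

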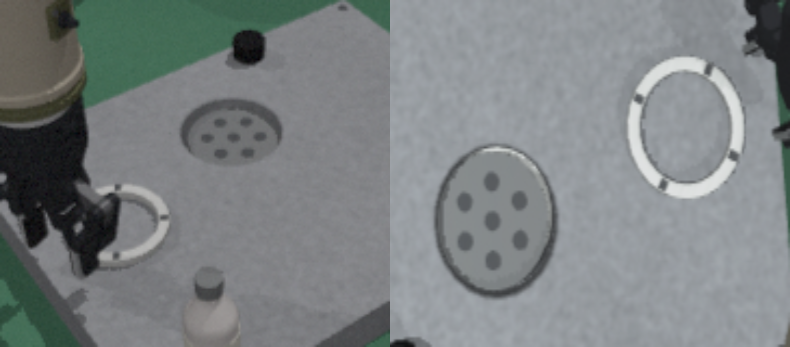

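The insulator lies flat in the shell at top crop (495,220). The ring is untouched at (687,127), with the fingers behind it. I'll lower and push.

```bash
python3 steer.py '0 0 0 -3 0 10 50;0 0 0 -3 0 18 50;0 0 0 -3 0 18 50;0 0 0 12 0 18 50;0 0 0 27 0 18 50;0 0 0 42 0 18 50;0 0 0 57 0 18 50;0 0 0 72 0 18 50'; python3 go.py 536.7 -48.9 44.5 111.9
```

```text
time: 23.52
tool_pos: [576.9, -148.2, 48.0]
tcp_rot: [180.0, 0.0, 112.1]
ft_force: [-0.1, -0.8, -0.1]
finger_gap: 49.8
grip_force: 0.5
t 23.52 pos [ 576.9 -148.2   48. ] rot [0.  0.  0.2] d [1.071e+02 1.000e-01 3.500e+00] rows 1.714898891845985 F [-0.1 -0.8 -0.1] gap 49.8
```

```bash
python3 steer.py '0 0 0 0 0 3 50;0 0 0 0 0 3 50;0 0 0 15 0 3 50;0 0 0 30 0 3 50;0 0 0 42 0 3 50;0 0 0 54 0 3 50;0 0 0 66 0 3 50;0 0 0 74 0 3 50';python3 steer.py '0 0 0 8 0 0 50;0 0 0 16 0 0 50;0 0 0 24 0 0 50;0 0 0 30 0 0 50;0 0 0 34 0 0 50;0 0 0 34 0 0 50;0 0 0 34 0 0 50'; python3 - <<'E'
from h import *
a=cams.snapshot("scene")["pixels"][130:290,150:330];b=cams.snapshot("top")["pixels"][170:310,240:440]
cv2.imwrite("pics/s7.png",np.hstack([cv2.resize(a,(390,347)),cv2.resize(b,(400,347))]))
E
```

```text
time: 24.52
tool_pos: [549.1, -79.9, 44.8]
tcp_rot: [-180.0, -0.0, 112.1]
ft_force: [-0.4, -0.8, 1.1]
finger_gap: 49.9
grip_force: 0.3
time: 25.4
tool_pos: [536.6, -49.3, 44.7]
tcp_rot: [-180.0, -0.0, 112.1]
ft_force: [0.0, 0.1, 0.6]
finger_gap: 49.9
grip_force: 0.0
```

View pics/s7.png

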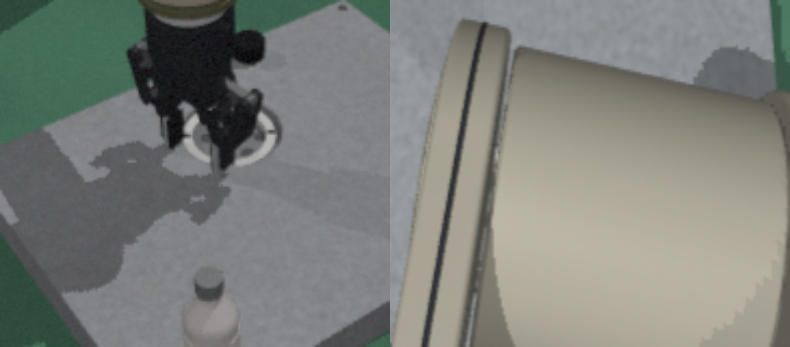

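The ring sits in the mouth at scene crop (235,140), just in front of the fingers. I'll lift, check its near side by a light press (42 mm expected), then retreat and look.

```bash
python3 steer.py '0 0 0 -3 0 0 50;0 0 0 -3 0 -30 50;0 0 0 -3 0 -35 0;0 0 0 14 0 -35 0;0 0 0 14 0 -35 0;0 0 0 14 0 -25 0;0 0 0 14 0 -15 0;0 0 0 14 0 -10 0'|grep -E 'tool|ft'; python3 steer.py '0 0 0 0 0 5 0;0 0 0 0 0 8 0;0 0 0 0 0 8 0'|grep -E 'tool|ft';python3 steer.py '0 0 0 0 0 2.5 0;0 0 0 0 0 2.5 0'|grep -E 'tool|ft'
```

```text
tool_pos: [530.4, -36.2, 53.1]
ft_force: [-0.9, -0.2, -0.4]
tool_pos: [531.3, -36.3, 46.7]
ft_force: [0.1, 1.1, 0.0]
tool_pos: [531.3, -36.3, 44.3]
ft_force: [-0.3, -0.6, -0.5]
```

```bash
python3 steer.py '0 0 0 0 0 2 0;0 0 0 0 0 2 0'|grep -E 'tool|ft';python3 steer.py '0 0 0 0 0 1.5 0;0 0 0 0 0 1.5 0'|grep -E 'tool|ft';python3 steer.py '0 0 0 0 0 -50 0;0 0 0 0 0 -100 0;0 0 0 -60 0 -120 0;0 0 0 -120 0 -120 0;0 0 0 -180 0 -120 0;0 0 0 -240 0 -120 0;0 0 0 -240 0 -120 0;0 0 0 -240 0 -120 0'
python3 - <<'E'
from h import *
a=cams.snapshot("scene")["pixels"][100:310,140:420];b=cams.snapshot("top")["pixels"][80:340,130:450]
cv2.imwrite("pics/s8.png",np.hstack([cv2.resize(a,(390,292)),cv2.resize(b,(400,292))]))
E
```

```text
tool_pos: [531.2, -36.2, 42.2]
ft_force: [-0.6, 0.2, 0.3]
tool_pos: [531.7, -36.5, 41.8]
ft_force: [-4.7, 0.1, 8.4]
time: 28.62
tool_pos: [621.3, -258.5, 160.1]
tcp_rot: [-180.0, -0.1, 112.0]
ft_force: [0.1, 0.1, -0.4]
finger_gap: 0.0
grip_force: 0.0
```

View pics/s8.png

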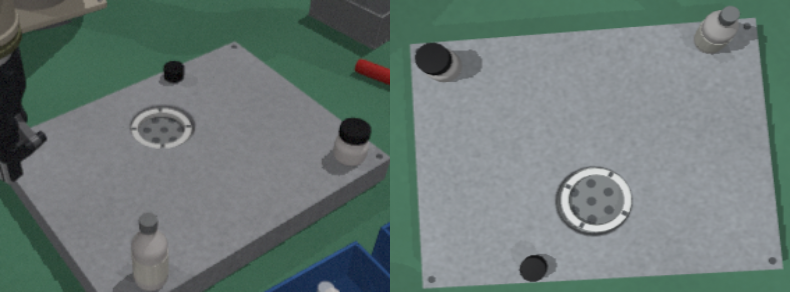

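The ring lies flat over the insulator in the shell, at top crop (595,200), with its near side measured at 41.8 mm against the 42 mm expected. The bottle, jar and end cap stand where they were.

```bash
python3 -c "from bench import r, cams, status, hand_in;print(hand_in())"
```

```text
the job is handed in; nothing more can be done
None
```

The spacer, insulator and retaining ring are seated in the shell in that order, each flat on the one before, the bottle, jar and end cap were left standing, and the job was handed in at about 29 s.

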